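Switch on the watch tester with its key

TASK

Take the red-headed key out of the pocket tray, push it fully home into the key switch on the sloping panel of the watch tester, and then turn it clockwise until the switch stops at the green mark. Leave the key in the switch, and leave the other two keys and the two eyeglass loupes where they are.

Things in the scene. Friction and masses are not known exactly. Their poses are not given: they have to be found in the camera images.
- key: The key to use, with the red bow. Bow: flat block 28 mm (key x) x 10 mm (y) x 32 mm high. Steel blade below it: 13 mm (x) x 6 mm (y) x 18 mm long, last 3 mm tapered. Origin: centre of the blade's tip; z from tip to bow, whose top is at z = 50 mm. Starts upright in a tray pocket, bow resting on the tray's top. Fits the switch either way round.
- key_blue: A key with a blue bow, same shape as the red one, to be left alone. Origin: centre of the blade's tip.
- key_black: A key with a black bow, same shape, to be left alone. Origin: centre of the blade's tip.
- tray: Fixed wooden pocket tray, 64 mm (its x) x 180 mm (its y) x 26 mm high; three pockets along its y at -56, 0 and +56 mm, each 21 mm deep, 14.6 mm along tray y, 7.6 mm along tray x, so the keys' width runs along tray y. Any key may stand in any pocket. Origin: centre of the underside, z up.
- tester: Fixed desk console 200 mm wide (its y), about 165 mm deep, 101 mm high at the back (+x). Its grey panel (130 x 200 mm) slopes 26 degrees (0.46 rad), facing up and to its -x, its middle 72 mm above the table. White mark up the slope from the switch: OFF; green mark 75 degrees clockwise from it: ON. Origin: underside, z up; the switch is 20 mm to -x of it.
- slot (a point): Centre of the key slot's mouth in the face of the switch barrel, an aluminium cylinder 31 mm across standing 12 mm out of the panel. z: out of the slot, square to the panel; x: along the slot's long side to the barrel's red dot, turning with the barrel. Slot 14.6 mm (x) x 7.6 mm (y) x 22 mm deep, 1.5 mm lead-in; fully home, the key's tip is 18 mm below the mouth, bow on the face.
- barrel (a joint): Turn of the switch barrel in rad: 0 with the barrel's red dot at the white OFF mark (up the slope), growing clockwise as seen facing the panel, to the stop at 1.3 at the green ON mark. It starts at 0 to 0.3. It stays where it is left.
- loupe_green: Green eyeglass loupe, an open cup 42 mm across and 34 mm high, standing. Origin: centre of the underside.
- loupe_yellow: Yellow eyeglass loupe, same shape. Origin: centre of the underside.

How it is judged:
On the way, in this order (a step that is already met when the one before it is completed fails the run):
1. the red key is lifted clear of the tray (z of key in the frame of tray above 0.035 m), for 0.1 s.
2. the red key is fully home in the switch (within 2.5 mm) before the switch is turned past 0.6 rad (z of key in the frame of slot below -0.0155 m and x of key in the frame of slot between -0.003 and 0.003 m and y of key in the frame of slot between -0.003 and 0.003 m and angle between the z axis of key and the z axis of slot, either way round below 0.15 rad and value of joint barrel below 0.6 rad), for 0.2 s.
3. the switch is turned clockwise to ON with the key in it (z of key in the frame of slot below -0.0155 m and x of key in the frame of slot between -0.003 and 0.003 m and y of key in the frame of slot between -0.003 and 0.003 m and angle between the z axis of key and the z axis of slot, either way round below 0.15 rad and value of joint barrel above 1.15 rad), for 0.1 s.
At the end, for the whole second after the job is handed in: The switch is at ON (above 1.15 rad of 1.3) with the red key still fully home in it (blade tip at least 15.5 mm below the slot's mouth, centred within 3 mm, in line with the slot within 0.15 rad), released and at rest; the other keys and the loupes are within 20 mm of where they were (all of step 3 and linear speed of key below 0.02 m/s and distance of each of key_blue, key_black, loupe_green, loupe_yellow from where it was at the start of the episode below 0.02 m); the robot touches nothing.
It fails at once if another key or a loupe is shifted or carried more than 20 mm from its place (distance of any of key_blue, key_black, loupe_green, loupe_yellow from where it was at the start of the episode above 0.02 m).
It fails at once if the switch is forced round to beyond 0.8 rad with no red key in it (value of joint barrel above 0.8 rad and distance between key and slot above 0.03 m).
It also fails if it takes over 45 s, if anything falls off the work surface, if the arm or the gripper's body presses on something with over 40 N, if the wrist force passes 120 N, or if a joint passes its speed limit or range.

ROBOT

A 6-joint arm with a two-finger parallel gripper is mounted at the origin on the work surface. World frame = base frame: x ahead of the robot, y to its left, z up, the work surface at z = 0. Lengths are in m, angles in rad, forces in N, time in s.
With the tool pointing down it reaches from about 0.35 to 0.85 m from the base axis. Payload 8.1 kg.
Tool frame: the origin (TCP) lies on the centre line of the jaws, within the pads' length; the fingertips stand 17 mm ahead of it and the grasp point (between the pads) lies 2 mm behind it; z points along the fingers, y is the line along which they close (so a half turn about z gives the same grasp; the last joint's range is limited). The gripper opens to 93 mm and grips with 3 to 60 N. Pads are 15 mm wide; open, the fingers measure 128 mm over their backs; the gripper's body (75 mm by 188 mm) begins 65 mm behind the grasp point.
Start: joints at [1.12, 0.13, 1.488, -0, 1.523, -0.085], TCP at [0.215, 0.56, 0.236] pointing down, gripper open.
Joint ranges: [-2.96, 2.96], [-0.89, 2.26], [0.02, 2.5], [-1.34, 4.48], [0, 2.73], [-2.66, 2.66]. Speed limits (rad/s): [2.39, 2.39, 2.79, 3.14, 3.14, 3.14].

INTERFACE

Orientations are given as a rotation vector (axis times angle).
In Python, from plant import telemetry, viewer, order gives the robot as it stands.
- The arm moves only by the tool send_rows, never from a script. Its argument "plan" is a list that holds one entry, the list of rows, each a list of 5 numbers: the closure, from -1 (fully open) to 1 (shut), then the shift along the world's x, y, z normalised to -1 to 1, where 1 is 0.2 m, then the turn about the world's z normalised to -1 to 1, where 1 is 60 degrees. A call has 1 to 20 rows; each row is the pose to reach, as a shift and turn from the pose commanded when the call began; what a row does not reach only later rows make up. A row lasts 1/12 s, in which the tool goes at most 41.7 mm and 7.16 degrees, less where a joint would pass 70% of its speed; a pose out of reach is approached as far as the arm can. A call with a number of a shift or a turn outside -1 to 1 is refused whole. A call with a gripper value outside its range is refused whole. The fingers move at their own pace and stop on an object; "force" is the grip in N (left out, the last holds). Time passes only in rows, so rows that repeat a pose let the fingers close. It gives the time, the measured TCP pose, the force, the opening and the grip force at its end, in the units of the state.
- telemetry.read_state(): the state, without advancing time (a new reading comes with each control period).
- viewer.read_camera(name): name is "scene" or "top" or "wrist"; returns (picture, depth): 384x512x3 uint8, blue, green, red; 384x512 float32, m along the optical axis (not along the pixel's ray), 0 where there is no reading.
- viewer.calibration(name): a dict with "camera_matrix" (3x3 intrinsics, pixels), "extrinsics" (4x4, takes a point from camera to world coordinates); the wrist camera has in their place "hand_eye" (4x4, takes a point from camera to tool coordinates, whose origin is the TCP and whose axes are the flange's). Camera axes: x right, y up, looking along -z (the intrinsics and any distortion apply to the point x, -y, -z); pixel columns grow to the right and rows downward; lengths in m; the calibration is good to about 2 mm. A picture is of the moment at which its call begins: read the wrist's pose just before it. calibration takes no time and is no camera call.
- order.close_job(): hands the job in; it is judged then, once.
The state is a dict: "t": time; "q": joint angles; "dq": joint speeds; "joint_torque": joint torques, N m; "tool_pos": TCP position; "orientation": TCP orientation; "force": force on the tool from outside, world axes, zero at the start; "wrist_torque": the same for the moment, N m; "opening": finger opening in m; "gripper_force": force on a finger pad.
Only numpy, scipy, OpenCV 4.12 (cv2) and the standard library are available. Lean on these libraries where they do the work, as an engineer would, in place of code of your own. Each camera call takes 0.05 s, during which the arm holds its last target. There are 200 camera calls.

## Working session

There is one attempt and no reset: what is moved stays moved. The work goes in short steps, Python scripts to look and compute and a tool call to move; the robot and the scene stay as the last step left them, time stands still between calls to the robot, and variables do not carry over. Pictures are saved under pics/ and viewed, at most 10 in all, crops included, and the job is handed in when it is done.

Besides the shell and the picture viewer there is one more tool, called after "Call:" as name(argument=value, ...) on one line, values as JSON. send_rows: Moves the arm, as the interface text tells. Scaled input: -1 to 1 covers 0.2 m each way for a shift and 60 degrees each way for a turn. Its arguments: {"type":"object","properties":{"plan":{"type":"array"},"force":{"type":"number"}},"required":["plan"]}

```bash
ls; mkdir -p pics
cat > h.py <<'E'
import numpy as np, cv2
from scipy.spatial.transform import Rotation as R
from plant import telemetry, viewer, order
def cam(name):
    s=telemetry.read_state(); img,d=viewer.read_camera(name); c=viewer.calibration(name)
    K=np.array(c["camera_matrix"])
    if "extrinsics" in c: T=np.array(c["extrinsics"])
    else:
        W=np.eye(4); W[:3,:3]=R.from_rotvec(s["orientation"]).as_matrix(); W[:3,3]=s["tool_pos"]
        T=W@np.array(c["hand_eye"])
    return img,d,K,T,c
def pts(d,K,T):
    v,u=np.mgrid[:d.shape[0],:d.shape[1]]
    P=np.stack([(u-K[0,2])/K[0,0]*d,-(v-K[1,2])/K[1,1]*d,-d,np.ones_like(d)],-1)
    return (P@T.T)[...,:3]
def save(name):
    img,d,K,T,c=cam(name); np.savez(f"{name}.npz",img=img,d=d,K=K,T=T); cv2.imwrite(f"pics/{name}_0.png",img)
    return c
def load(name):
    z=np.load(f"{name}.npz"); return z["img"],z["d"],z["K"],z["T"]
E
python3 - <<'E'
from h import *
for n in ("scene","top","wrist"):
    c=save(n); print(n,{k:np.round(v,3).tolist() if not isinstance(v,(str,type(None))) else v for k,v in c.items()})
a=[cv2.imread(f"pics/{n}_0.png") for n in("scene","top")]
print(telemetry.read_state())
E
```

```text
pics
scene {'camera_matrix': [[469.969, 0.0, 260.947], [0.0, 469.969, 196.077], [0.0, 0.0, 1.0]], 'extrinsics': [[-0.772, -0.439, 0.46, 1.008], [0.636, -0.52, 0.57, 0.657], [-0.011, 0.732, 0.681, 0.707], [0.0, 0.0, 0.0, 1.0]]}
top {'camera_matrix': [[454.868, 0.0, 253.622], [0.0, 454.868, 186.11], [0.0, 0.0, 1.0]], 'extrinsics': [[-0.098, 0.974, -0.203, 0.346], [-0.995, -0.097, 0.015, 0.131], [-0.005, 0.203, 0.979, 1.243], [0.0, 0.0, 0.0, 1.0]]}
wrist {'camera_matrix': [[278.566, 0.0, 260.211], [0.0, 278.566, 191.598], [0.0, 0.0, 1.0]], 'hand_eye': [[0.0, 0.963, 0.269, 0.075], [1.0, -0.001, 0.0, 0.001], [0.001, 0.269, -0.963, -0.15], [0.0, 0.0, 0.0, 1.0]]}
{'t': 0.15, 'q': array([ 1.11961902e+00,  1.31011498e-01,  1.48902729e+00, -1.74081463e-05,
        1.52297440e+00, -8.53691395e-02]), 'dq': array([ 5.76519988e-05, -1.75584468e-03, -4.37910398e-03,  3.86828195e-04,
       -1.86680922e-03, -9.75161718e-04]), 'joint_torque': array([ 7.12040928e-04, -5.60470319e+01, -4.92337132e+01,  7.68084428e-02,
        3.06142482e-02, -4.34817093e-05]), 'tool_pos': array([0.21441192, 0.55994542, 0.23481518]), 'orientation': array([-5.71344778e-01, -3.08883546e+00,  2.15854669e-03]), 'force': array([-0.5812562 , -0.33419309,  0.67796558]), 'wrist_torque': array([ 0.02243795,  0.0119719 , -0.01409291]), 'gripper_force': 0.0, 'opening': 0.09310251684123787}
```

View pics/top_0.png

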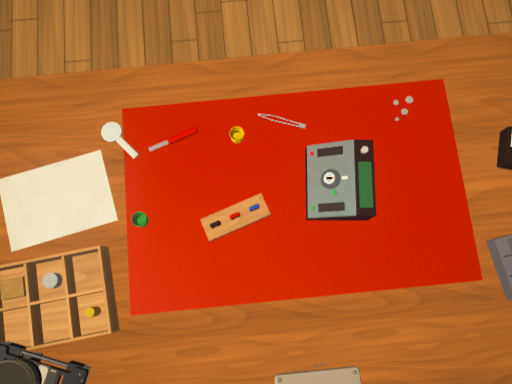

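View pics/scene_0.png

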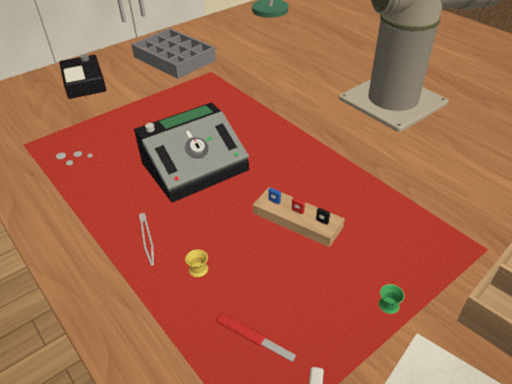

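Run:
```python
from h import *
img,d,K,T=load("top"); P=pts(d,K,T)
for n,(u,v) in dict(red=(235,216),blue=(254,208),black=(215,225),barrel=(330,178),white=(346,178),green=(335,192),panelTL=(310,147),panelBL=(310,215),TR=(350,144),BR=(352,214),lg=(140,219),ly=(237,134)).items():
    print(n,np.round(P[v,u],3))
img,d,K,T=load("wrist"); 
a=load("top")[0]; cv2.imwrite("pics/c1.png",np.hstack([cv2.resize(a[130:230,295:385],None,fx=4.4,fy=4.4,interpolation=cv2.INTER_CUBIC),cv2.resize(a[185:245,195:275],(400,440),interpolation=cv2.INTER_CUBIC)]))
```

```text
red [0.517 0.17  0.06 ]
blue [0.533 0.118 0.061]
black [0.498 0.224 0.058]
barrel [ 0.588 -0.087  0.082]
white [ 0.583 -0.126  0.091]
green [ 0.551 -0.095  0.078]
panelTL [ 0.687 -0.05   0.048]
panelBL [ 0.502 -0.028  0.045]
TR [ 0.671 -0.148  0.096]
BR [ 0.487 -0.127  0.096]
lg [0.543 0.433 0.   ]
ly [ 0.76   0.145 -0.   ]
```

View pics/c1.png

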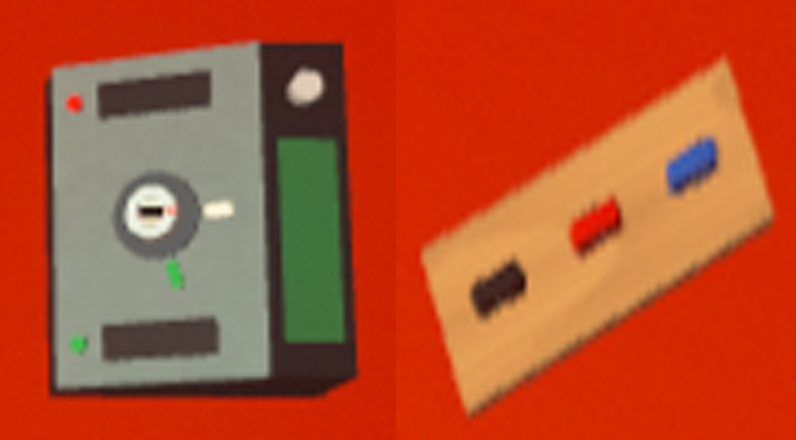

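Call:
send_rows(plan=[[[-1, 0.75, -0.975, 0, -0.845], [-1, 0.75, -0.975, 0, -0.845], [-1, 0.75, -0.975, 0, -0.845], [-1, 0.75, -0.975, 0, -0.845], [-1, 0.75, -0.975, 0, -0.845], [-1, 0.75, -0.975, 0, -0.845], [-1, 0.75, -0.975, 0, -0.845], [-1, 0.75, -0.975, 0, -0.845], [-1, 0.75, -0.975, 0, -0.845]]], force=20)

```text
t: 0.9
tool_pos: [0.3646, 0.3652, 0.2355]
orientation: [-1.836, -2.549, 0.0]
force: [-0.1, -0.3, 0.3]
opening: 0.0933
gripper_force: 0.0
```

Call:
send_rows(plan=[[[-1, 0.75, -0.975, -0.2, 0], [-1, 0.75, -0.975, -0.2, 0], [-1, 0.75, -0.975, -0.2, 0], [-1, 0.75, -0.975, -0.2, 0], [-1, 0.75, -0.975, -0.2, 0], [-1, 0.75, -0.975, -0.2, 0], [-1, 0.75, -0.975, -0.2, 0], [-1, 0.75, -0.975, -0.2, 0]]])

```text
t: 1.57
tool_pos: [0.5147, 0.1699, 0.1947]
orientation: [-1.835, -2.548, 0.002]
force: [-1.0, 0.5, 0.8]
opening: 0.0933
gripper_force: 0.0
```

Run:
```python
from h import *
save("wrist"); s=telemetry.read_state(); print(s["t"],s["tool_pos"],R.from_rotvec(s["orientation"]).as_matrix().round(3).tolist(),s["q"].round(2))
```

```text
1.6167 [0.51422572 0.1710448  0.1951095 ] [[-0.318, 0.948, -0.001], [0.948, 0.318, 0.0], [0.001, -0.001, -1.0]] [ 0.23 -0.    1.7   0.    1.44 -0.1 ]
```

View pics/wrist_0.png

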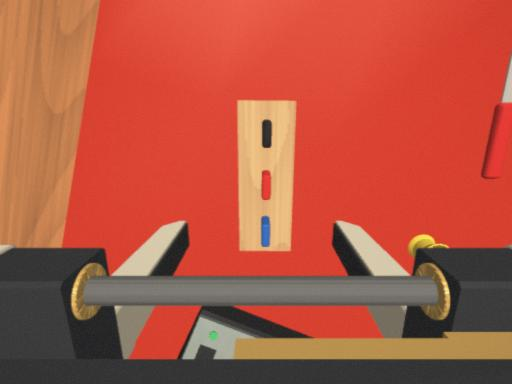

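Run:
```python
from h import *
for n in("wrist","top"):
    img,d,K,T=load(n); P=pts(d,K,T)
    x,y,z=P[...,0],P[...,1],P[...,2]
    for nm,c in dict(black=(.498,.224),red=(.517,.17),blue=(.533,.118)).items():
        m=(d>0)&(np.hypot(x-c[0],y-c[1])<.024)&(z>.046)&(z<.075)
        q=P[m]; r=cv2.minAreaRect(q[:,:2].astype(np.float32)*1000)
        top=q[q[:,2]>np.percentile(q[:,2],60)-.003]
        print(n,nm,m.sum(),np.median(q[:,2]).round(4),np.round(r,1).tolist() if 0 else r,top.mean(0).round(4))
```

```text
wrist black 269 0.058 ((502.9007263183594, 224.7050323486328), (9.230645179748535, 26.915672302246094), 18.907779693603516) [0.5029 0.2249 0.0579]
wrist red 237 0.058 ((520.4829711914062, 171.72706604003906), (8.686047554016113, 27.50663948059082), 18.53957176208496) [0.5203 0.172  0.058 ]
wrist blue 223 0.0579 ((537.5609130859375, 118.7862548828125), (9.99828052520752, 26.89813232421875), 15.115485191345215) [0.5376 0.1194 0.0581]
top black 44 0.0582 ((502.0616760253906, 225.0410614013672), (10.969138145446777, 27.07923698425293), 13.045326232910156) [0.5017 0.2255 0.0592]
top red 45 0.0582 ((519.15869140625, 171.63601684570312), (10.65248966217041, 26.75253677368164), 16.188690185546875) [0.519  0.1714 0.0592]
top blue 43 0.0567 ((536.6859130859375, 119.3054428100586), (10.299702644348145, 26.717124938964844), 17.928327560424805) [0.5366 0.1189 0.058 ]
```

Call:
send_rows(plan=[[[-1, 0.025, 0.005, -0.4, 0], [-1, 0.025, 0.005, -0.6, 0], [-1, 0.025, 0.005, -0.735, 0], [-1, 0.025, 0.005, -0.735, 0], [-1, 0.025, 0.005, -0.735, 0], [1, 0.025, 0.005, -0.735, 0], [1, 0.025, 0.005, -0.735, 0], [1, 0.025, 0.005, -0.735, 0], [1, 0.025, 0.005, -0.735, 0], [1, 0.025, 0.005, -0.735, 0], [1, 0.025, 0.005, -0.735, 0], [1, 0.025, 0.005, -0.735, 0], [1, 0.025, 0.005, -0.735, 0], [1, 0.025, 0.005, -0.735, 0], [1, 0.025, 0.005, -0.735, 0]]], force=6)

```text
t: 2.87
tool_pos: [0.5196, 0.1712, 0.0486]
orientation: [-1.839, -2.547, 0.0]
force: [-0.9, 0.2, 0.1]
opening: 0.0311
gripper_force: 0.0
```

Call:
send_rows(plan=[[[1, 0, 0, 0, 0], [1, 0, 0, 0, 0], [1, 0, 0, 0, 0], [1, 0, 0, 0, 0], [1, 0, 0, 0, 0], [1, 0, 0, 0, 0], [1, 0, 0, 0, 0], [1, 0, 0, 0, 0], [1, 0, 0, 0.02, 0], [1, 0, 0, 0.04, 0], [1, 0, 0, 0.06, 0], [1, 0, 0, 0.072, 0], [1, 0, 0, 0.072, 0], [1, 0, 0, 0.072, 0]]])

```text
t: 4.03
tool_pos: [0.5198, 0.1713, 0.0634]
orientation: [1.839, 2.547, 0.001]
force: [-0.8, 0.5, 0.6]
opening: 0.0099
gripper_force: 6.0
```

Call:
send_rows(plan=[[[1, -0.004, 0.012, 0, 0], [1, -0.007, 0.021, -0.003, 0], [1, -0.01, 0.031, -0.006, 0], [1, -0.013, 0.041, -0.009, 0], [1, -0.016, 0.05, -0.012, 0], [1, -0.019, 0.059, -0.015, 0], [1, -0.022, 0.068, -0.018, 0], [1, -0.025, 0.077, -0.02, 0], [1, -0.0265, 0.081, -0.02, 0], [1, -0.0265, 0.081, -0.02, 0], [1, -0.0265, 0.081, -0.02, 0]]], force=4)

```text
t: 4.95
tool_pos: [0.5141, 0.1876, 0.0589]
orientation: [-1.839, -2.547, 0.0]
force: [0.5, -0.4, 0.0]
opening: 0.0096
gripper_force: 4.0
```

Call:
send_rows(plan=[[[1, 0, 0, 0.04, 0], [1, 0, 0, 0.15, 0], [1, 0, 0, 0.3, 0], [1, 0, 0, 0.45, 0], [1, 0, 0, 0.6, 0], [1, 0, 0, 0.6, 0], [1, 0, 0, 0.6, 0]]], force=10)

```text
t: 5.53
tool_pos: [0.5159, 0.188, 0.1822]
orientation: [1.837, 2.545, 0.007]
force: [0.5, 0.1, -0.9]
opening: 0.0098
gripper_force: 10.0
```

Run:
```python
from h import *
# tester geometry from initial scene + top clouds
for n in("scene","top"):
    img,d,K,T=load(n); P=pts(d,K,T); x,y,z=np.moveaxis(P,-1,0)
    g=img.astype(int); grey=(g.max(2)-g.min(2)<25)&(g.mean(2)>80)&(g.mean(2)<190)
    box=(d>0)&(x>.47)&(x<.72)&(y>-.18)&(y<.0)
    m=box&grey&(z>.045)&(z<.105)&(np.hypot(x-.586,y+.087)>.03)
    q=P[m]
    for _ in range(4):
        c=q.mean(0); nrm=np.linalg.svd(q-c,full_matrices=False)[2][2]; nrm*=np.sign(nrm[2])
        q=P[m][abs((P[m]-c)@nrm)<.003]
    print(n,len(q),"n",nrm.round(4),"c",c.round(4),"tilt",np.degrees(np.arccos(nrm[2])).round(1),"yaw(+x)",np.degrees(np.arctan2(-nrm[1],-nrm[0])).round(1))
    # in-plane extents
    r=cv2.minAreaRect((q[:,:2]*1000).astype(np.float32)); print(r)
    h=(P-c)@nrm
    b=box&(h>.008)&(h<.016)&(np.hypot(x-.586,y+.087)<.03)
    bb=P[b]; print("barrel n",b.sum(),"mean",bb.mean(0).round(4),"h",np.median(h[b]).round(4), "minc",cv2.minEnclosingCircle((bb[:,:2]*1000).astype(np.float32)))
img=cam("scene")[0]; np.save("sc.npy",img); T=load("scene")[3];K=load("scene")[2]
s=telemetry.read_state(); p=np.linalg.inv(T)@np.r_[s["tool_pos"],1]; u=int(K[0,2]+K[0,0]*p[0]/-p[2]); v=int(K[1,2]+K[1,1]*p[1]/p[2]); print(u,v,s["tool_pos"])
a=img[max(v-45,0):v+45,u-60:u+60]; cv2.imwrite("pics/s1.png",cv2.resize(a,None,fx=6,fy=6,interpolation=cv2.INTER_CUBIC))
```

```text
scene 3083 n [0.0477 0.4395 0.897 ] c [ 0.595  -0.093   0.0738] tilt 26.2 yaw(+x) -96.2
((589.2716064453125, -94.740478515625), (130.48703002929688, 201.21339416503906), 83.26399993896484)
barrel n 143 mean [ 0.5909 -0.0834  0.0824] h 0.0117 minc ((590.7720947265625, -83.96502685546875), 16.047924041748047)
top 2116 n [0.0463 0.4377 0.8979] c [ 0.5841 -0.0935  0.0753] tilt 26.1 yaw(+x) -96.0
((587.6508178710938, -89.03040313720703), (117.70167541503906, 200.06411743164062), 83.38091278076172)
barrel n 97 mean [ 0.588  -0.0835  0.0833] h 0.0116 minc ((586.7728271484375, -87.44048309326172), 18.95862579345703)
309 154 [0.51460627 0.18766222 0.17992564]
```

View pics/s1.png

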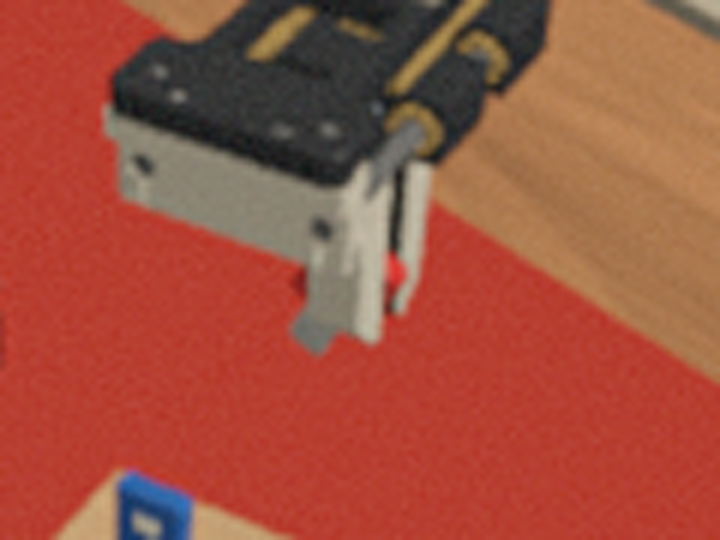

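Call:
send_rows(plan=[[[1, 0.37, -1, 0.05, -0.415], [1, 0.37, -1, 0.05, -0.415], [1, 0.37, -1, 0.05, -0.415], [1, 0.37, -1, 0.05, -0.415], [1, 0.37, -1, 0.05, -0.415], [1, 0.37, -1, 0.05, -0.415], [1, 0.37, -1, 0.05, -0.415]]])

```text
t: 6.17
tool_pos: [0.5877, -0.015, 0.187]
orientation: [-2.347, -2.085, 0.004]
force: [-1.0, 0.3, -1.4]
opening: 0.0101
gripper_force: 10.0
```

Call:
send_rows(plan=[[[1, 0, -0.2, 0, 0], [1, 0, -0.385, 0, 0], [1, 0, -0.385, 0, 0], [1, 0, -0.385, 0, 0], [1, 0, -0.385, 0, 0]]])

```text
t: 6.58
tool_pos: [0.5875, -0.0879, 0.1879]
orientation: [-2.343, -2.09, 0.001]
force: [-0.1, -0.3, -0.2]
opening: 0.0104
gripper_force: 10.0
```

Run:
```python
from h import *
save("wrist"); s=telemetry.read_state(); print(s["t"],s["tool_pos"],R.from_rotvec(s["orientation"]).as_matrix().round(3).tolist())
img,d,K,T=load("wrist")
M=np.array([.5893,-.0835,.0828])
p=np.linalg.inv(T)@np.r_[M,1]; u=int(K[0,2]+K[0,0]*p[0]/-p[2]); v=int(K[1,2]+K[1,1]*p[1]/p[2]); print(u,v)
a=img[v-50:v+70,u-70:u+70]; print("crop origin",u-70,v-50)
cv2.imwrite("pics/w2.png",cv2.resize(a,None,fx=5,fy=5,interpolation=cv2.INTER_CUBIC))
```

```text
6.6333 [ 0.58769657 -0.08757503  0.18812218] [[0.113, 0.994, -0.002], [0.994, -0.113, 0.001], [0.001, -0.002, -1.0]]
261 191
crop origin 191 141
```

View pics/w2.png

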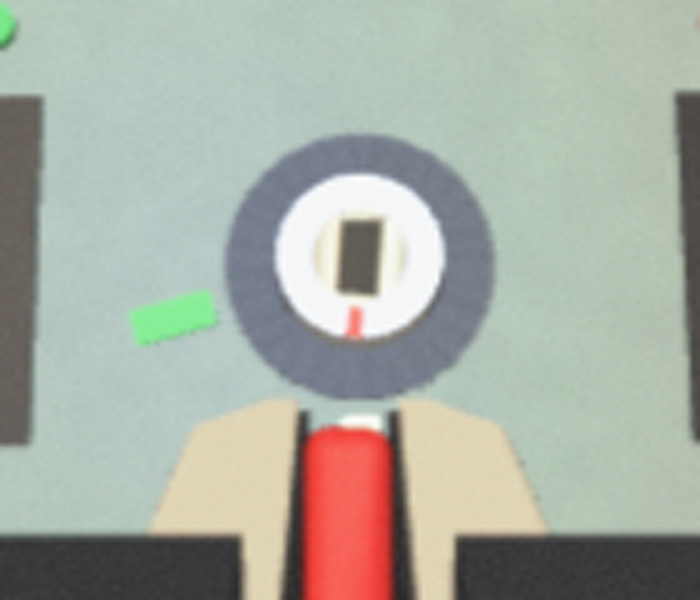

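Run:
```python
from h import *
n=np.array([.047,.4386,.8974]); 
img,d,K,T=load("wrist")
m0=np.array([.5893,-.0835,.0828])
def ray(u,v):
    r=T[:3,:3]@np.array([(u-K[0,2])/K[0,0],-(v-K[1,2])/K[1,1],-1]); o=T[:3,3]
    return o+r*((m0-o)@n)/(r@n)
C=lambda a,b: ray(191+(a-2)/5,141+(b-2)/5)
cs=[C(341,218),C(383,219),C(379,297),C(337,292)]
print("slot",np.mean(cs,0).round(4),"len",[np.linalg.norm(cs[i]-cs[(i+1)%4]).round(4) for i in range(4)])
print("barrel face centre",C(360,258).round(4))
xt=np.array([np.cos(np.radians(-96.3)),np.sin(np.radians(-96.3)),0]); ex=xt-n*(xt@n); ex/=np.linalg.norm(ex); ey=np.cross(n,ex)
for w in((cs[2]+cs[3]-cs[0]-cs[1]),C(355,322)-C(360,257)): print("theta deg cw",-np.degrees(np.arctan2(w@ey,w@ex)),"horiz yaw",np.degrees(np.arctan2(w[1],w[0])))
g=C(173,318)-C(360,258); print("green dir cw",-np.degrees(np.arctan2(g@ey,g@ex)))
P=pts(d,K,T); h=(P-m0)@n; b=(abs(h)<.003)&(np.linalg.norm(P-m0,axis=-1)<.02)&(d>0); print("face depth offs",np.median(h[b]),b.sum())
# key tilt from scene image
_,_,K,T=load("scene"); p=np.array([.5146,.1877,.180]); G=p+[0,0,.002]; tx=np.array([-.318,.948,0]); ty=np.array([.948,.318,0])
def proj(X): q=np.linalg.inv(T)@np.r_[X,1]; return np.round([ (K[0,2]+K[0,0]*q[0]/-q[2]-249)*6,(K[1,2]+K[1,1]*q[1]/q[2]-109)*6],0)
for t in(20,24,26,28,32):
    t=np.radians(t); ax=np.cos(t)*np.array([0,0,1])+np.sin(t)*tx; kx=np.cos(t)*tx-np.sin(t)*np.array([0,0,1])
    print(round(np.degrees(t)),"tip",proj(G-.042*ax),"near corners",proj(G-.042*ax+.0055*kx+.003*ty),proj(G-.042*ax-.0055*kx+.003*ty))
print("fingertip",proj(p-[0,0,.017]+ty*.022+tx*.0075),proj(p-[0,0,.017]+ty*.022-tx*.0075))
```

```text
slot [ 0.5899 -0.0842  0.0831] len [np.float64(0.008), np.float64(0.0151), np.float64(0.008), np.float64(0.0143)]
barrel face centre [ 0.5898 -0.0845  0.0833]
theta deg cw 3.120732169238936 horiz yaw -99.82087593260188
theta deg cw 4.479505563800441 horiz yaw -101.33319843818947
green dir cw 72.05611402303425
face depth offs 0.00035040490855904437 843
20 tip [314. 354.] near corners [324. 370.] [295. 350.]
24 tip [307. 349.] near corners [316. 365.] [288. 343.]
26 tip [303. 346.] near corners [312. 362.] [285. 340.]
28 tip [299. 343.] near corners [308. 360.] [281. 337.]
32 tip [292. 337.] near corners [300. 354.] [275. 330.]
fingertip [347. 366.] [303. 349.]
```

Call:
send_rows(plan=[[[1, 0.01, 0.126, -0.05, -0.067], [1, 0.025, 0.126, -0.15, -0.067], [1, 0.025, 0.126, -0.25, -0.067], [1, 0.025, 0.126, -0.31, -0.067], [1, 0.025, 0.126, -0.31, -0.067], [1, 0.025, 0.126, -0.31, -0.067], [1, 0.025, 0.126, -0.31, -0.067]]])

```text
t: 7.22
tool_pos: [0.5939, -0.0639, 0.1282]
orientation: [2.416, 2.007, 0.001]
force: [-0.0, -0.5, 0.2]
opening: 0.0099
gripper_force: 10.0
```

Run:
```python
from h import *
s=telemetry.read_state(); print(s["tool_pos"],s["force"],R.from_rotvec(s["orientation"]).as_matrix().round(3).tolist())
outs=[]
for n,cx in(("scene",0),("top",0)):
    img,d,K,T=[*cam(n)[:4]]
    M=np.array([.589,-.084,.083]); p=np.linalg.inv(T)@np.r_[M,1]; u=K[0,2]+K[0,0]*p[0]/-p[2]; v=K[1,2]+K[1,1]*p[1]/p[2]; print(n,u,v)
    u,v=int(u),int(v); a=img[v-25:v+25,u-20:u+20]; print("origin",u-20,v-25); outs.append(cv2.resize(a,None,fx=10,fy=10,interpolation=cv2.INTER_CUBIC))
cv2.imwrite("pics/s3.png",np.hstack(outs))
```

```text
[ 0.59385219 -0.06393375  0.12818245] [-0.01722435 -0.48595793  0.2095066 ] [[0.183, 0.983, 0.001], [0.983, -0.183, -0.0], [0.0, 0.001, -1.0]]
scene 197.08032815077547 145.11197813397533
origin 177 120
top 328.9915057530385 177.84260510364862
origin 308 152
```

View pics/s3.png

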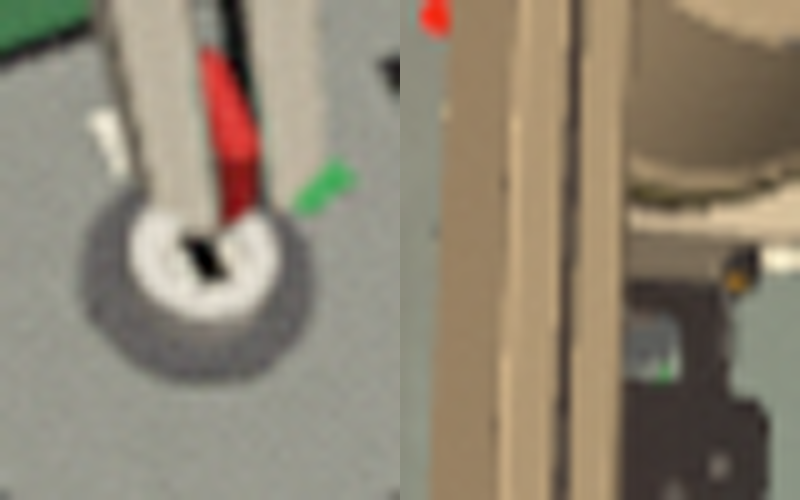

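Run:
```python
from h import *
_,_,K,T=load("scene"); p=np.array([.5939,-.0639,.1282]); G=p+[0,0,.002]; tx=np.array([.183,.983,0]); ty=np.array([.983,-.183,0]); z=np.array([0,0,1])
def proj(X): q=np.linalg.inv(T)@np.r_[X,1]; return np.round([ (K[0,2]+K[0,0]*q[0]/-q[2]-177)*10,(K[1,2]+K[1,1]*q[1]/q[2]-120)*10],0).tolist()
print("slot",proj(np.array([.589,-.084,.083])))
for t in(22,26,30):
    t=np.radians(t); ax=np.cos(t)*z+np.sin(t)*tx; kx=np.cos(t)*tx-np.sin(t)*z
    print(np.degrees(t).round(),"bow bottom",[proj(G-.024*ax+.014*kx+s*ty) for s in(-.005,.005)],"bow top outer",[proj(G+.008*ax+.014*kx+s*ty) for s in(-.005,.005)],"tip",proj(G-.042*ax), (G-.042*ax).round(4))
```

```text
slot [201.0, 251.0]
22.0 bow bottom [[253.0, 232.0], [210.0, 246.0]] bow top outer [[263.0, 147.0], [219.0, 161.0]] tip [201.0, 234.0] [ 0.591  -0.0794  0.0913]
26.0 bow bottom [[250.0, 228.0], [207.0, 242.0]] bow top outer [[264.0, 152.0], [220.0, 165.0]] tip [196.0, 223.0] [ 0.5905 -0.082   0.0925]
30.0 bow bottom [[246.0, 224.0], [203.0, 237.0]] bow top outer [[264.0, 156.0], [220.0, 170.0]] tip [190.0, 212.0] [ 0.5901 -0.0845  0.0938]
```

Run:
```python
from h import *
for n in("wrist","scene"):
    s=telemetry.read_state(); W=R.from_rotvec(s["orientation"]).as_matrix(); p=s["tool_pos"]
    img,d,K,T=cam(n)[:4]; P=pts(d,K,T); q=(P-p)@W
    g=img.astype(int); m=(g[...,2]>g[...,1]*1.8)&(g[...,2]>g[...,0]*1.8)&(d>0)&(np.linalg.norm(q,axis=-1)<.04)
    print(n,m.sum()); Q=q[m]*1000; I=g[m][:,2]
    o=np.argsort(Q[:,0])
    for i in o[::max(1,len(o)//40)]: print(np.round(Q[i],1).tolist(),I[i],end="; ")
    print()
```

```text
wrist 894
[-10.6, -2.9, -13.8] 173; [-9.4, -1.3, -14.8] 232; [-8.5, 4.8, -13.2] 130; [-7.9, 3.1, -14.2] 235; [-7.2, -0.2, -15.4] 246; [-6.6, -4.0, -14.3] 240; [-6.1, -0.7, -14.2] 247; [-5.5, -3.5, -12.0] 244; [-4.8, 4.3, -12.1] 199; [-4.3, -0.2, -12.9] 247; [-3.6, 0.4, -12.0] 246; [-3.1, -4.6, -9.7] 199; [-2.5, 0.4, -11.8] 247; [-2.0, -3.5, -10.5] 245; [-1.4, 3.7, -10.5] 227; [-0.9, -0.7, -11.5] 247; [-0.2, -2.9, -11.5] 246; [0.3, -3.5, -11.4] 244; [1.1, 4.9, -8.2] 117; [1.5, -0.7, -10.3] 247; [2.0, 2.6, -9.9] 242; [2.6, -4.7, -7.6] 191; [3.2, -0.2, -9.9] 247; [3.9, 2.6, -8.8] 243; [4.5, 4.9, -6.3] 115; [4.9, 2.6, -8.5] 244; [5.5, 3.2, -8.5] 237; [6.2, -1.3, -8.6] 247; [6.7, 3.2, -8.3] 238; [7.3, 4.3, -5.8] 190; [7.8, -4.1, -5.5] 239; [8.2, -3.0, -6.4] 246; [8.5, -2.4, -8.5] 247; [9.0, -4.1, -5.5] 239; [9.6, 3.2, -6.9] 239; [10.3, -3.5, -5.7] 245; [10.9, -4.1, -4.4] 238; [11.4, -4.1, -4.2] 238; [12.2, 4.3, -4.5] 174; [12.9, -1.3, -3.4] 244; [13.6, -1.3, -3.4] 240; 
scene 66
[-8.6, -3.0, -14.0] 185; [-7.8, -4.7, -11.4] 207; [-4.7, -3.9, -16.0] 173; [-4.5, -1.4, -14.4] 194; [-3.5, -4.9
[... 712 characters left out ...]
9, -5.3, 10.7] 94; [6.9, 2.0, 13.3] 119; [7.0, -5.3, -12.5] 83; [7.3, -6.1, 0.4] 168; [7.4, -6.3, -2.1] 174; [7.7, -0.2, 11.0] 137; [8.2, -4.5, 12.2] 87; [8.7, -4.8, 6.8] 95; [9.0, -5.3, 1.6] 139; [9.1, -2.2, 8.2] 133; [9.2, 2.5, 9.1] 122; [9.8, -3.2, -4.7] 212; [10.0, -2.2, 5.1] 136; [10.1, 1.2, -6.4] 213; [10.2, 0.4, 6.6] 136; [10.8, -1.0, -8.7] 218; [10.8, -0.7, -6.2] 220; [10.9, 4.0, -5.4] 156; [11.1, 0.4, 3.4] 136; [11.5, -2.1, -1.1] 174; [12.0, 2.2, -5.4] 205; [12.5, 3.4, 4.1] 122; [12.8, 0.5, -2.8] 188; [12.8, 3.0, -1.1] 124; [13.1, -1.8, -4.7] 208; [13.5, 3.5, 0.9] 120; [13.7, -1.1, -0.2] 135; [13.9, 5.3, -5.1] 132; [14.1, 1.2, -1.3] 139; [15.1, 1.1, -6.9] 214; [16.0, 3.8, -5.9] 174;
```

Call:
send_rows(plan=[[[1, -0.0055, 0.0055, -0.015, 0], [1, -0.0055, 0.0055, -0.0295, 0], [1, -0.0055, 0.0055, -0.0295, 0], [1, -0.006, 0.001, -0.0385, 0], [1, -0.0065, -0.0033, -0.0475, 0], [1, -0.007, -0.0077, -0.0565, 0], [1, -0.007, -0.0077, -0.0565, 0], [1, -0.007, -0.0077, -0.0565, 0]]], force=8)

```text
t: 8.08
tool_pos: [0.5918, -0.0659, 0.1156]
orientation: [-2.417, -2.007, 0.0]
force: [1.0, 0.2, -0.9]
opening: 0.01
gripper_force: 8.0
```

Call:
send_rows(plan=[[[1, -0.0005, -0.0044, -0.009, 0], [1, -0.001, -0.0088, -0.018, 0], [1, -0.0015, -0.013, -0.027, 0], [1, -0.0015, -0.013, -0.027, 0], [1, -0.0015, -0.013, -0.027, 0]]])

```text
t: 8.5
tool_pos: [0.5919, -0.0687, 0.1103]
orientation: [2.416, 2.007, 0.001]
force: [2.6, -1.3, -2.0]
opening: 0.01
gripper_force: 8.0
```

Call:
send_rows(plan=[[[1, 0.0, -0.0044, -0.009, 0], [1, 0.0, -0.0088, -0.018, 0], [1, 0.0, -0.013, -0.027, 0], [1, 0.0, -0.013, -0.027, 0], [1, 0.0, -0.013, -0.027, 0]]])

```text
t: 8.92
tool_pos: [0.5916, -0.0712, 0.1047]
orientation: [2.417, 2.007, -0.0]
force: [4.4, -0.9, -1.4]
opening: 0.0099
gripper_force: 8.0
```

Call:
send_rows(plan=[[[1, 0.003, -0.0044, -0.009, 0], [1, 0.004, -0.0088, -0.018, 0], [1, 0.004, -0.011, -0.0225, 0], [1, 0.004, -0.011, -0.0225, 0], [1, 0.004, -0.011, -0.0225, 0]]])

```text
t: 9.33
tool_pos: [0.5921, -0.0726, 0.1009]
orientation: [-2.416, -2.007, -0.0]
force: [-1.9, 2.4, 6.7]
opening: 0.0098
gripper_force: 8.0
```

```bash
cat >> h.py <<'E'
n=np.array([.047,.4386,.8974]); m0=np.array([.589,-.084,.083])
def keycheck(cn="wrist"):
    img,d,K,T=cam(cn)[:4]; P=pts(d,K,T); g=img.astype(int)
    m=(g[...,2]>g[...,1]*1.8)&(g[...,2]>200)&(d>0)&(np.linalg.norm(P-m0-.032*n,axis=-1)<.025)
    Q=(P[m]-m0); h=Q@n; c=h>np.median(h)-.003; q=Q[c]
    xt=np.array([np.cos(np.radians(-96.3)),np.sin(np.radians(-96.3)),0]); ex=xt-n*(xt@n); ex/=np.linalg.norm(ex); ey=np.cross(n,ex)
    A=np.c_[q@ex,q@ey]; r=cv2.minAreaRect((A*1000).astype(np.float32))
    nn=np.linalg.svd(q-q.mean(0),full_matrices=False)[2][2]; nn*=np.sign(nn[2])
    print(cn,c.sum(),"top h",np.median(h[c]).round(4),"rect(x,y mm)",np.round(r[0],1),np.round(r[1],1),round(r[2],1),"angle to n deg",np.degrees(np.arccos(nn@n)).round(1))
    return img
E
python3 - <<'E'
from h import *
keycheck(); keycheck("scene")
E
```

```text
wrist 768 top h 0.032 rect(x,y mm) [-1.   1.8] [ 8.9 26.8] 86.7 angle to n deg 2.7
scene 18 top h 0.0322 rect(x,y mm) [-2.1  1. ] [ 5.1 22.9] 69.3 angle to n deg 38.9
```

Call:
send_rows(plan=[[[0.57, 0, 0, 0, 0], [0.57, 0, 0, 0, 0], [0.57, 0, 0, 0, 0], [0.57, 0, 0, 0, 0], [0.57, 0, 0, 0.04, 0], [0.57, 0, 0, 0.075, 0], [0.57, 0, 0, 0.075, 0], [0.57, 0, 0, 0.075, 0]]])

```text
t: 10.1
tool_pos: [0.5932, -0.0734, 0.1168]
orientation: [2.415, 2.006, 0.002]
force: [0.0, 0.1, 0.3]
opening: 0.0196
gripper_force: 0.0
```

Run:
```python
from h import *
s=telemetry.read_state(); print(s["t"],s["opening"],s["tool_pos"],s["q"].round(2),s["force"].round(1)); keycheck()
```

```text
10.1 0.019602413366325455 [ 0.59322724 -0.07339495  0.11675319] [-0.21  0.21  1.62  0.    1.31 -0.02] [0.  0.1 0.3]
wrist 620 top h 0.0322 rect(x,y mm) [-0.7  1.3] [ 8.6 26.6] 86.9 angle to n deg 1.2
```

Call:
send_rows(plan=[[[0.57, -0.005, 0, 0, -0.06], [0.57, -0.005, 0, 0, -0.12], [0.57, -0.005, 0, 0, -0.18], [0.57, -0.005, 0, 0, -0.24], [0.57, -0.005, 0, 0, -0.3], [0.57, -0.005, 0, 0, -0.36], [0.57, -0.005, 0, 0, -0.42], [0.57, -0.005, 0, 0, -0.48], [0.57, -0.005, 0, 0, -0.54], [0.57, -0.005, 0, 0, -0.6], [0.57, -0.005, 0, 0, -0.66], [0.57, -0.005, 0, 0, -0.72], [0.57, -0.005, 0, 0, -0.78], [0.57, -0.005, 0, 0, -0.84], [0.57, -0.005, 0, 0, -0.9], [0.57, -0.005, 0, 0, -0.96], [0.57, -0.005, 0, 0, -0.96]]])

```text
t: 11.57
tool_pos: [0.5917, -0.0735, 0.1155]
orientation: [3.085, 0.59, 0.001]
force: [1.3, -1.4, -0.0]
opening: 0.0202
gripper_force: 3.1
```

Run:
```python
from h import *
s=telemetry.read_state(); print(s["t"],s["opening"],s["tool_pos"],s["q"].round(2),s["force"].round(1),s["wrist_torque"].round(2)); keycheck()
```

```text
11.5667 0.020179395349361525 [ 0.5917021  -0.07349672  0.11550225] [-0.21  0.21  1.63 -0.    1.31  0.98] [ 1.3 -1.4 -0. ] [-0.24 -0.21  0.02]
wrist 553 top h 0.0321 rect(x,y mm) [-0.2  1.5] [ 9.1 26.7] 53.4 angle to n deg 0.6
```

Call:
send_rows(plan=[[[0.57, 0, 0, 0, -0.06], [0.57, 0, 0, 0, -0.12], [0.57, 0, 0, 0, -0.18], [0.57, 0, 0, 0, -0.24], [0.57, 0, 0, 0, -0.3], [0.57, 0, 0, 0, -0.36], [0.57, 0, 0, 0, -0.42], [0.57, 0, 0, 0, -0.48], [0.57, 0, 0, 0, -0.54], [0.57, 0, 0, 0, -0.6], [0.57, 0, 0, 0, -0.6]]])

```text
t: 12.53
tool_pos: [0.5916, -0.0734, 0.1157]
orientation: [3.117, -0.389, 0.001]
force: [0.1, -0.6, 1.1]
opening: 0.0203
gripper_force: 3.3
```

Run:
```python
from h import *
s=telemetry.read_state(); print(s["t"],s["opening"],s["tool_pos"],s["q"].round(2),s["force"].round(1),s["wrist_torque"].round(2)); keycheck()
```

```text
12.5333 0.02027813245070142 [ 0.59162464 -0.07339579  0.11573427] [-0.21  0.21  1.63 -0.    1.31  1.61] [ 0.1 -0.6  1.1] [-0.27 -0.05  0.11]
wrist 490 top h 0.032 rect(x,y mm) [-0.6  1.6] [ 9.3 26.9] 11.3 angle to n deg 0.8
```

Call:
send_rows(plan=[[[0.57, 0, 0, 0, -0.04], [0.57, 0, 0, 0, -0.08], [0.57, 0, 0, 0, -0.11], [0.57, 0, 0, 0, -0.11]]])

```text
t: 12.92
tool_pos: [0.5916, -0.0733, 0.1157]
orientation: [3.091, -0.564, 0.001]
force: [0.8, -0.3, 2.1]
opening: 0.0206
gripper_force: 4.2
```

Run:
```python
from h import *
s=telemetry.read_state(); print(s["t"],s["opening"],s["tool_pos"],s["force"].round(1),s["wrist_torque"].round(2)); keycheck()
```

```text
12.9167 0.020559446071444654 [ 0.59162695 -0.07331376  0.11570098] [ 0.8 -0.3  2.1] [-0.16 -0.03  0.16]
wrist 475 top h 0.032 rect(x,y mm) [-1.   1.7] [ 9.4 26.4] 4.8 angle to n deg 1.6
```

Call:
send_rows(plan=[[[0.57, 0, 0, 0, -0.03], [0.57, 0, 0, 0, -0.06], [0.57, 0, 0, 0, -0.09], [0.57, 0, 0, 0, -0.09]]])

```text
t: 13.3
tool_pos: [0.5917, -0.0733, 0.1159]
orientation: [3.061, -0.709, 0.001]
force: [1.1, -1.4, 4.1]
opening: 0.0208
gripper_force: 9.9
```

Run:
```python
from h import *
s=telemetry.read_state(); print(s["t"],s["opening"],s["tool_pos"],R.from_rotvec(s["orientation"]).as_matrix()[:,0].round(3),s["force"].round(1),s["wrist_torque"].round(2)); keycheck()
```

```text
13.3 0.020791319636296428 [ 0.59174423 -0.07330223  0.1158845 ] [ 0.898 -0.44   0.001] [ 1.1 -1.4  4.1] [-0.19 -0.07  0.31]
wrist 472 top h 0.0321 rect(x,y mm) [-1.1  2.5] [10.4 26.6] 2.7 angle to n deg 2.2
```

Call:
send_rows(plan=[[[0.4, 0, 0, 0, 0.05], [0.4, 0, 0, 0, 0.1], [0.4, 0, 0, 0, 0.1], [0.4, 0, 0, 0.03, 0.1], [0.4, 0, 0, 0.08, 0.1], [0.4, 0, 0, 0.2, 0.1], [0.4, 0, 0, 0.4, 0.1], [0.4, 0, 0.1, 0.6, 0.1], [0.4, 0, 0.1, 0.6, 0.1], [0.4, 0, 0.1, 0.6, 0.1]]])

```text
t: 14.18
tool_pos: [0.5936, -0.0527, 0.2408]
orientation: [-3.093, 0.549, -0.013]
force: [-0.2, -0.0, -0.2]
opening: 0.028
gripper_force: 0.0
```

Run:
```python
from h import *
s=telemetry.read_state(); print(s["t"],s["tool_pos"],s["force"].round(1)); img=keycheck(); keycheck("scene")
sc=viewer.read_camera("scene")[0]
cv2.imwrite("pics/f.png",np.hstack([cv2.resize(img[100:250,180:340],(640,600),interpolation=cv2.INTER_CUBIC)[:,:480],cv2.resize(sc[115:175,180:212],(320,600),interpolation=cv2.INTER_CUBIC)]))
```

```text
14.1833 [ 0.59364962 -0.0527048   0.24077224] [-0.2 -0.  -0.2]
wrist 184 top h 0.032 rect(x,y mm) [-0.7  1.1] [ 8.9 26.5] 10.8 angle to n deg 0.6
scene 28 top h 0.0321 rect(x,y mm) [-1.7  1.4] [ 6.8 24.3] 7.3 angle to n deg 35.8
```

View pics/f.png

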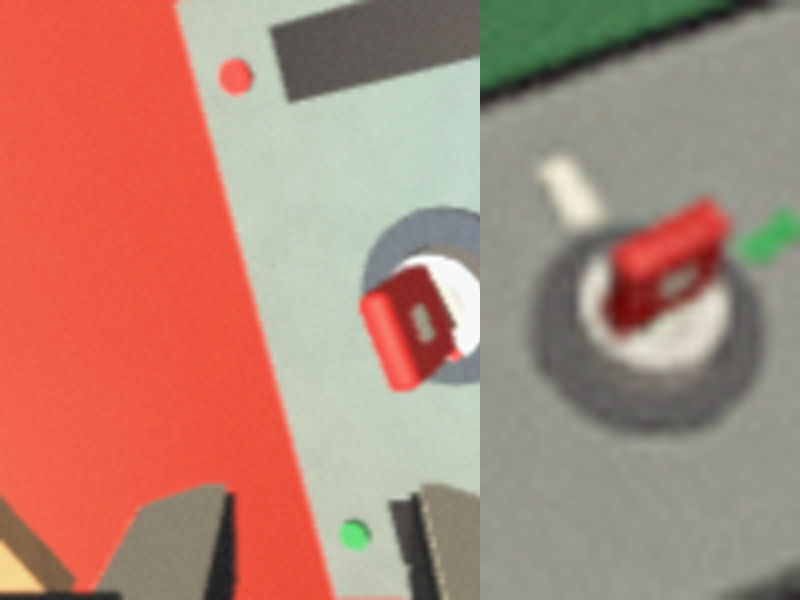

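Run:
```python
from h import *
img,d,K,T=cam("wrist")[:4]; P=pts(d,K,T); q=P-m0-.0011*np.array([1,0,0])
xt=np.array([np.cos(np.radians(-96.3)),np.sin(np.radians(-96.3)),0]); ex=xt-n*(xt@n); ex/=np.linalg.norm(ex); ey=np.cross(n,ex)
g=img.astype(int); m=(g[...,2]>g[...,1]*1.5)&(g[...,2]>170)&(abs(q@n)<.004)&(np.linalg.norm(q,axis=-1)<.02)&(d>0)
for a in q[m]: print(np.round([a@ex*1e3,a@ey*1e3,a@n*1e3,-np.degrees(np.arctan2(a@ey,a@ex))],1))
```

```text
[  4.7 -13.9   1.5  71.2]
[  3.5 -14.8   1.9  76.7]
[  4.7 -14.9   1.9  72.5]
```

Red dot reads about 73°, which matches the stop at ON; the key is home and the gripper is clear.

```bash
python3 -c "
from plant import order
print(order.close_job())"
```

```text
the job is handed in; nothing more can be done
None
```

The red key is fully home in the switch and turned clockwise to the stop at the green ON mark (red dot measured at about 73°); I released it, kept the arm clear of the other keys and loupes, and handed the job in, but no verdict came back.

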